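# Find the release notch of a drum clock and swing its back open

### The job

Open the back of the drum clock that lies face down in the round holder. Its cover is held by a spring catch inside a finger notch, somewhere on the far side of the bright rim, which you can find by feeling along the rim's upright wall with a fingertip; press the catch in there, gently, until the cover springs up. Then push the raised cover over, away from the notch, right back to its stop, without touching the bare movement inside, and leave the other things on the bench where they are.

Things in the scene. Friction and masses are not known exactly. Their poses are not given: they have to be found in the camera images.
- clock_case: Drum clock lying face down, clamped in a round black holder 168 mm across with three low dark jaws; fixed to the bench, it does not shift. Origin on the clock's upright axis at the bench top, z up; yaw of no importance (the clock is round). Holder and jaws reach 17 mm above the bench; brass bezel, 147 mm across, 6 to 19 mm above it.
- rim_center (a point): On the clock's axis at mid-height of the rim, 34 mm above the bench. The rim is the bright metal ring round the clock's back: 136 mm across, its upright, smooth outer wall 22 to 46 mm above the bench. The wall is unbroken but for one notch. The flat cover lies inside the ring, flush with its top; a low dome in its middle reaches 49 mm.
- back_center (a point): On the clock's axis, level with the rim's top, 46 mm above the bench. The notch is cut into the rim's wall over its full height, open outward and upward: 48 mm wide, straight sides, floor 57 mm from the axis (11 mm in from the wall), lips rounded by 3 mm. Its place is not reported and differs each time: within 53 degrees to either side of straight away from the robot (+x).
- hinge_level (a point): On the clock's axis at the height of the cover's hinge, 47 mm above the bench. The hinge lies 54 mm from the axis, exactly opposite the notch, level and square to the line from notch to axis. The cover's free edge (at the notch) is 102 mm from the hinge: with the cover at 1.05 rad it is about 135 mm above the bench and 3 mm from the axis; upright it is 149 mm above.
- catch (a joint): Spring catch in the notch, travel in m: 0 at rest, 0.006 pressed home straight in towards the clock's axis. Its upright pad is the floor of the notch, 43 mm wide, 25 to 44 mm above the bench. It starts to move at 2 N and takes 5 N to press home; from 0.0045 on the cover is free. It springs back when let go.
- cover (a joint): Cover, 111 mm across, 3 mm thick; angle in rad: 0 shut. Freed by the catch, it is thrown up by a spring leaf to 1.05 (less while the hand is above it, the rest when the hand withdraws). Beyond that it swings with slight friction, stays where it is left, and takes about 1 N to push; 1.9 is its stop, past upright, leaning away from the notch.
- clock_movement: Bare brass movement inside the clock, seen when the cover is open: a round plate 108 mm across, 25 mm above the bench, with wheels and parts on it up to 38 mm above the bench. Origin on the clock's axis at the bench top. Not to be touched.
- loupe_mid (a point): Black eyepiece, 35 mm across and 31 mm tall, standing; loose, a bystander. Point at its middle, half-way up.
- oil_cup_mid (a point): White oil cup with an oiler stick, 28 mm across, 58 mm tall with the stick; loose, a bystander. Point at its middle, half-way up.
- short_tweezers_mid (a point): Short dark tweezers lying flat, 75 mm long, 10 mm tall; loose, a bystander. Point at its middle, half-way up.
- vial_mid (a point): Amber vial with a black cap, 30 mm across, 46 mm tall; loose, a bystander. Point at its middle, half-way up.
- varnish_bottle_mid (a point): Clear square bottle with a tall black cap, 38 mm wide, 90 mm tall; loose, a bystander. Point at its middle, half-way up.
- lamp_shade (a point): Middle of the grey bell shade of the bench lamp, an obstacle: 260 mm across, it hangs from 171 to about 390 mm above the bench, with its neck and arm above that. Fixed.
- shelf_edge (a point): Middle of the front edge of the glass shelf at the back, an obstacle: a level sheet 163 to 171 mm above the bench, running 340 mm to either side (along y) and away from the robot, with things on it. Fixed.
- hanging_brush (a point): Middle of the grey brush that hangs on the wooden side panel, an obstacle: 30x26 mm, from 70 to 268 mm above the bench. The panel stands 25 mm beyond it to the right (-y), 280 mm tall, from x = 0.5 away from the robot. Fixed.

How it is judged:
By the outcome, as a careful person would: the job done as asked, in the order asked, and still so for the second after the job is handed in, with the robot touching nothing.
It also fails if it takes over 72 s, if anything falls off the work surface, if the arm or the gripper's body presses on something with over 40 N, if the wrist force passes 120 N, or if a joint passes its speed limit or range.

### The arm

A 6-joint arm with a two-finger parallel gripper is mounted at the origin on a cart in front of the work surface, level with it; the furniture and walls round the work are solid. World frame = base frame: x ahead of the robot, y to its left, z up, the work surface at z = 0. Lengths are in mm, angles in rad, forces in N, time in s.
With the tool pointing down it reaches from about 275 to 750 mm from the base axis. Payload 10.2 kg.
Tool frame: the origin (TCP) lies between the finger pads; the fingertips stand 8 mm ahead of it and the grasp point (between the pads) lies 11 mm behind it; z points along the fingers, x is the direction in which the jaws open and shut, and the axes are right-handed (so a half turn about z gives the same grasp; the last joint's range is limited). The gripper opens to 85 mm and grips with 20 to 120 N. Pads are 22 mm wide; open, the fingers measure 114 mm over their backs; the gripper's body (76 mm by 85 mm) begins 54 mm behind the grasp point. The pads swing forward as they close: fully open they stand 13 mm farther back than shut.
Start: joints at [-1.46, 0.313, 1.498, -0, 1.331, -0.223], TCP at [171.996, -496.033, 239.294] pointing down, gripper open.
Joint ranges: [-2.94, 2.94], [-0.97, 2.17], [0.19, 2.56], [-1.23, 4.37], [0.02, 3.11], [-2.88, 2.88]. Speed limits (rad/s): [2.39, 2.39, 3.01, 3.14, 3.14, 3.14].

### API

Orientations are given as a unit quaternion [w, x, y, z].
In Python, from rig import sense, eyes, ctrl gives the robot as it stands.
- The arm moves only by the tool move_arm, never from a script. Its argument "rows" is a list that holds one entry, the list of rows, each a list of 5 numbers: the shift along the tool's x, y, z in mm, then the turn about the tool's z in units of 6 degrees (1.0 is 6 degrees), then the gripper command: -1 is shut, 1 is fully open, values between are in proportion. In form: [[[dx, dy, dz, roll, jaw], ...]]. A call has 1 to 12 rows; each row is the pose to reach, as a shift and turn from the pose measured when the call began, along the tool's axes at that moment; what a row does not reach only later rows make up. A row lasts 1/8 s, in which the tool goes at most 62.5 mm and 10.7 degrees, less where a joint would pass 70% of its speed; a pose out of reach is approached as far as the arm can. A call with a gripper value outside its range is refused whole. The fingers move at their own pace and stop on an object; "squeeze" is the grip in N (left out, the last holds). Time passes only in rows, so rows that repeat a pose let the fingers close. It gives the time, the measured TCP pose, the force and the opening at its end, in the units of the state.
- sense(): the state, without advancing time (a new reading comes with each control period).
- eyes.capture(name): name is "side" or "top"; returns a dict with "color" (480x640x3 uint8, blue, green, red), "vertical_fov" (degrees; the focal length in pixels is half the picture's height over the tangent of half this angle, whatever the lens; pixels are square), "cx", "cy" (the principal point, pixels), "xyz" and "attitude" of the camera in the world. Camera axes: x right, y down, z forward; pixel columns grow to the right and rows downward; lengths in mm; the calibration is good to about 2 mm. A picture is of the moment at which its call begins. There is no depth.
- ctrl.finish_job(): hands the job in, once; it reports no verdict.
The state is a dict: "time_s": time; "joints": joint angles; "dq": joint speeds; "tau": joint torques, N m; "eef_pos": TCP position; "ee_rot": TCP orientation; "force": force on the tool from outside, world axes, zero at the start; "wrist_torque": the same for the moment, N m; "grip_width": opening from 0.0 (shut) to 1.0 (fully open).
Only numpy, scipy, OpenCV 4.12 (cv2) and the standard library are available. Lean on these libraries where they do the work, as an engineer would, in place of code of your own. Each camera call takes 0.05 s, during which the arm holds its last target. There are 200 camera calls.

## Working session

There is one attempt and no reset: what is moved stays moved. The work goes in short steps, Python scripts to look and compute and a tool call to move; the robot and the scene stay as the last step left them, time stands still between calls to the robot, and variables do not carry over. Pictures are saved under pics/ and viewed, about 8 in all and at most 12, crops included, and the job is handed in when it is done.

Besides the shell and the picture viewer there is one more tool, called after ">>>" as name([rows], argument=value, ...), one row to a line, values as JSON. move_arm: Moves the arm, as the interface text tells. Its arguments: {"type":"object","properties":{"rows":{"type":"array","items":{"type":"array","items":{"type":"array","items":{"type":"number"}}}},"squeeze":{"type":"number"}},"required":["rows"]}

```bash
ls; mkdir -p pics
cat > h.py <<'E'
import numpy as np,cv2
from rig import sense,eyes,ctrl
from scipy.spatial.transform import Rotation as R
def q2R(q): return R.from_quat([q[1],q[2],q[3],q[0]]).as_matrix()
def cam(n):
    c=eyes.capture(n); c['f']=240/np.tan(np.radians(c['vertical_fov'])/2)
    a=np.array(c['attitude'],float); c['R']=q2R(a) if a.size==4 else a.reshape(3,3); return c
def ray(c,u,v):
    d=c['R']@np.array([(u-c['cx'])/c['f'],(v-c['cy'])/c['f'],1]); return np.array(c['xyz'],float),d
def atz(c,u,v,z):
    o,d=ray(c,u,v); return o+d*(z-o[2])/d[2]
def proj(c,p):
    q=c['R'].T@(np.array(p,float)-c['xyz']); return c['f']*q[:2]/q[2]+[c['cx'],c['cy']]
E
python3 - <<'E'
from h import *
s=sense();print(s)
for n in('top','side'):
    c=cam(n);cv2.imwrite(f'pics/{n}0.png',c['color']);print({k:v for k,v in c.items() if k!='color'})
E
```

```text
pics
{'time_s': 0.0, 'joints': array([-1.46039620e+00,  3.13437645e-01,  1.49842519e+00,  3.55905738e-06,
        1.33097424e+00, -2.23419475e-01]), 'dq': array([-0.00018189,  0.00158121, -0.00024   , -0.00098388, -0.0013662 ,
       -0.00150606]), 'tau': array([ 3.57877187e-03, -4.12267148e+01, -2.59743530e+01, -1.17408564e-05,
        4.19747332e-03,  3.39599687e-06]), 'eef_pos': array([ 171.97138796, -495.78478525,  238.74585883]), 'ee_rot': array([-4.65269840e-04,  8.14755439e-01, -5.79804439e-01, -4.13130668e-04]), 'force': array([-0.03686745,  0.7710835 , -0.15394692]), 'wrist_torque': array([-0.02006412, -0.00016286, -0.04451569]), 'grip_width': 1.0024492780469354}
{'vertical_fov': 51.39996606582649, 'cx': 321.129326953835, 'cy': 242.3480565498714, 'xyz': array([ 370.88638628,  223.17118705, 1010.08026426]), 'attitude': array([-0.07603801,  0.72426345, -0.68143209,  0.07287648]), 'f': np.float64(498.68354357477716), 'R': array([[ 0.06067864, -0.97598995,  0.20919303],
       [-0.99815548, -0.05973705,  0.01082235],
       [ 0.00193407, -0.20946385, -0.97781448]])}
{'vertical_fov': 47.91327219563799, 'cx': 319.1563654940147, 'cy': 242.94738545711232, 'xyz': array([-229.23627564,  247.23372107,  639.69714585]), 'attitude': array([ 0.35202966, -0.59956978,  0.6199065 , -0.36374047]), 'f': np.float64(540.1486652866187), 'R': array([[-3.31823917e-02, -4.87259536e-01,  8.72626537e-01],
       [-9.99449275e-01,  1.64178972e-02, -2.88374686e-02],
       [-2.75361156e-04, -8.73102856e-01, -4.87535976e-01]])}
```

View pics/top0.png

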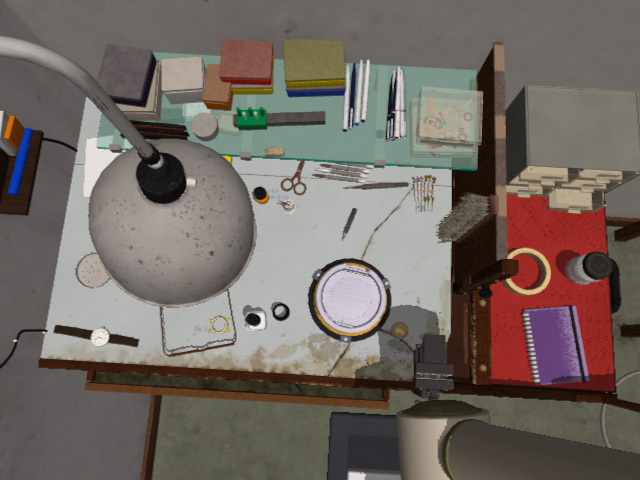

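View pics/side0.png

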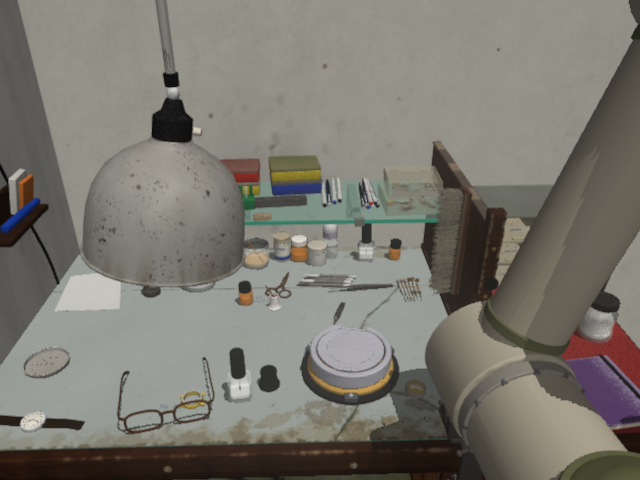

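The top view shows the clock at about (350,300), the bottle (255,317), loupe (281,311), vial (261,195), oil cup (288,206) and tweezers (349,223). The brush is at (463,217) and the shelf's front edge at row ~163. I'll enlarge the clock next.

Run:
```python
from h import *
c=cam('top');im=c['color'];cv2.imwrite('pics/t1.png',cv2.resize(im[190:350,300:400],None,fx=5,fy=5,interpolation=cv2.INTER_CUBIC)[:,:])
s=cam('side')
a=cv2.resize(im[245:350,300:400],None,fx=5.6,fy=5.6,interpolation=cv2.INTER_CUBIC)
b=cv2.resize(s['color'][290:410,295:405],None,fx=4,fy=4,interpolation=cv2.INTER_CUBIC)
cv2.imwrite('pics/a.png',a);
h=np.zeros((600,800,3),np.uint8);a=cv2.resize(a,(420,441));b=cv2.resize(b,(380,415));h[:441,:420]=a;h[:415,420:]=b;cv2.imwrite('pics/ab.png',h)
# fit clock centre: circle model of rim top & holder: print guesses
for n,u,v,z in [('clock',350,298,46),('loupe',281,311,16),('bottle',255,317,45),('vial',261,195,23),('oil',288,206,25),('tw',349,223,5),('brushtop',487,200,268),('brushbot',440,238,70),('shelf1',240,158,171),('shelf2',475,167,171)]:
    print(n,atz(c,u,v,z).round())
```

```text
clock [471. 172.  46.]
loupe [440. 305.  16.]
bottle [424. 352.  45.]
vial [674. 364.  23.]
oil [654. 307.  25.]
tw [631. 179.   5.]
brushtop [612. -21. 268.]
brushbot [595.   5.  70.]
shelf1 [695. 386. 171.]
shelf2 [704. -33. 171.]
```

View pics/ab.png

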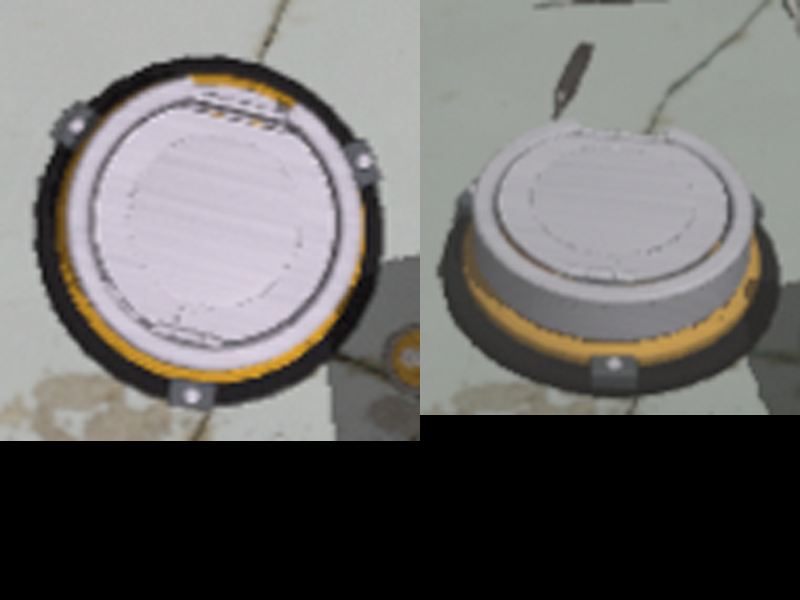

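The notch shows at the top of the crop, from about (190,85) to (296,107), slightly right of +x. I'll fit the centre and overlay the model to check it.

Run:
```python
from h import *
c=cam('top');k=4.2
P=lambda u,v,z:atz(c,300+u/k-.5+.12,245+v/k-.5+.12,z)
from scipy.optimize import least_squares as L
def fit(pts,z):
    q=np.array([P(u,v,z)[:2] for u,v in pts]);r=L(lambda x:np.hypot(*(q-x[:2]).T)-x[2],[471,172,70]);print(z,r.x.round(1),r.fun.round(1));return r.x
a=fit([(67,225),(88,140),(363,225),(345,160),(215,370),(90,305),(335,310)],46)
fit([(35,225),(60,110),(382,225),(208,55),(208,410),(75,355),(345,340),(330,110)],8)
m=[P(190,85,46),P(296,107,46)]
for p in m+[P(185,100,46),P(288,128,46),P(200,97,46),P(285,118,46)]: d=p[:2]-a[:2];print(p.round(),np.hypot(*d).round(1),np.degrees(np.arctan2(d[1],d[0])).round(1))
im=cv2.resize(c['color'][245:350,300:400],None,fx=6,fy=6,interpolation=cv2.INTER_CUBIC)[:600]
cx,cy=a[:2]
def dr(r,z,col):
    for t in np.linspace(0,2*np.pi,200):
        u=proj(c,[cx+r*np.cos(t),cy+r*np.sin(t),z]);cv2.circle(im,(int((u[0]-300+.5)*6),int((u[1]-245+.5)*6)),1,col,-1)
dr(68,46,(0,0,255));dr(84,17,(0,255,0))
for t in range(-30,31,10):
    u=proj(c,[cx+72*np.cos(np.radians(t)),cy+72*np.sin(np.radians(t)),46]);cv2.putText(im,str(t),(int((u[0]-300)*6),int((u[1]-245)*6)),0,.4,(255,0,0),1)
cv2.imwrite('pics/ov.png',im)
```

```text
46 [472.6 170.8  68.1] [-0.7  0.6  0.7 -0.8 -0.4  0.5  0.3]
8 [472.9 173.2  84.9] [-4.3  4.3  0.4 -1.   0.5  0.9 -0.1 -0.9]
[535. 185.  46.] 63.9 12.6
[528. 135.  46.] 65.7 -33.0
[528. 187.  46.] 57.4 16.1
[518. 138.  46.] 55.5 -35.8
[530. 180.  46.] 57.7 9.0
[522. 140.  46.] 58.4 -31.9
```

View pics/ov.png

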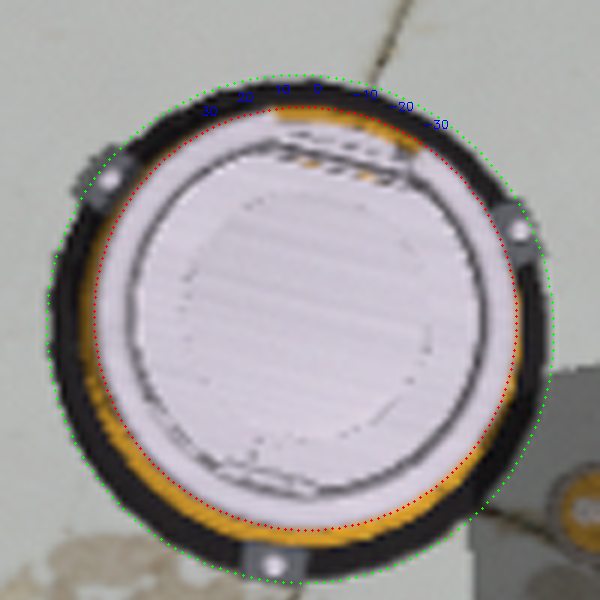

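The model fits to under 1 mm: axis at (472.6, 171.5), notch direction about -10.6° from both its ends and the slope of its floor line. Next come the tool-frame shifts for the approach waypoints.

```bash
cat >> h.py <<'E'
C=np.array([472.6,171.3]);TH=np.radians(-10.6);N=np.array([np.cos(TH),np.sin(TH)]);T=np.array([-N[1],N[0]])
def rel(p,s=None):
    s=s or sense();M=q2R(s['ee_rot']);return (M.T@(np.array(p,float)-s['eef_pos'])).round(1)
def rn(r,t,z): return [*(C+N*r+T*t),z]
def st():
    s=sense();M=q2R(s['ee_rot']);d=s['eef_pos'][:2]-C
    print('t',round(s['time_s'],2),'pos',s['eef_pos'].round(1),'r,t',(d@N).round(1),(d@T).round(1),'yawx',np.degrees(np.arctan2(M[1,0],M[0,0])).round(1),'F',s['force'].round(1),'Fn',(s['force'][:2]@N).round(1),'Ft',(s['force'][:2]@T).round(1),'g',round(s['grip_width'],2),'j',s['joints'].round(2))
E
python3 - <<'E'
from h import *
st()
for p in [(330,-150,300),(400,100,300),rn(100,0,300)]: print(np.round(p),rel(p))
c=cam('top');print('lamp',atz(c,172,222,280).round())
E
```

```text
t 0.25 pos [ 172.  -495.9  239.1] r,t -172.7 -711.1 yawx -70.9 F [ 0.4  0.7 -0.2] Fn 0.2 Ft 0.7 g 1.0 j [-1.46  0.31  1.5   0.    1.33 -0.22]
[ 330 -150  300] [-275.1 -262.6  -60.8]
[400 100 300] [-488.4 -410.7  -60.6]
[571. 153. 300.] [-482.4 -589.5  -60.6]
lamp [545. 458. 280.]
```

>>> move_arm([
  [[-40, -38, -20, 0, -1], [-90, -85, -40, 0, -1], [-140, -130, -60, 0, -1], [-185, -175, -60, 0, -1], [-230, -220, -60, 0, -1], [-275, -262, -60, 0, -1], [-320, -290, -60, 1, -1], [-365, -320, -60, 2, -1], [-405, -350, -60, 3, -1], [-445, -380, -60, 4, -1], [-485, -410, -60, 5, -1], [-485, -410, -60, 5, -1]],
], squeeze=20)

```text
time_s: 1.8
eef_pos: [400.5, 98.9, 299.1]
ee_rot: [0.0, -0.638, 0.77, 0.001]
force: [-0.5, -0.6, -0.4]
grip_width: 0.003
```

Run:
```python
from h import *
st()
for p in [rn(100,0,300),rn(100,0,150),rn(100,0,36)]: print(np.round(p),rel(p))
```

```text
t 1.8 pos [400.5  98.9 299.1] r,t -57.5 -84.4 yawx -100.7 F [-0.5 -0.6 -0.4] Fn -0.4 Ft -0.6 g 0.0 j [-0.04  0.02  1.69  0.    1.43  1.71]
[571. 153. 300.] [ -84.5 -157.5   -1. ]
[571. 153. 150.] [ -84.4 -157.6  149. ]
[571. 153.  36.] [ -84.4 -157.7  263. ]
```

Run:
```python
from h import *
a=cam('top')['color'];b=cam('side')['color']
cv2.imwrite('pics/p2.png',np.hstack([cv2.resize(a[:,160:560],(400,480)),b[:,120:520]]))
```

```text
(no output)
```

View pics/p2.png

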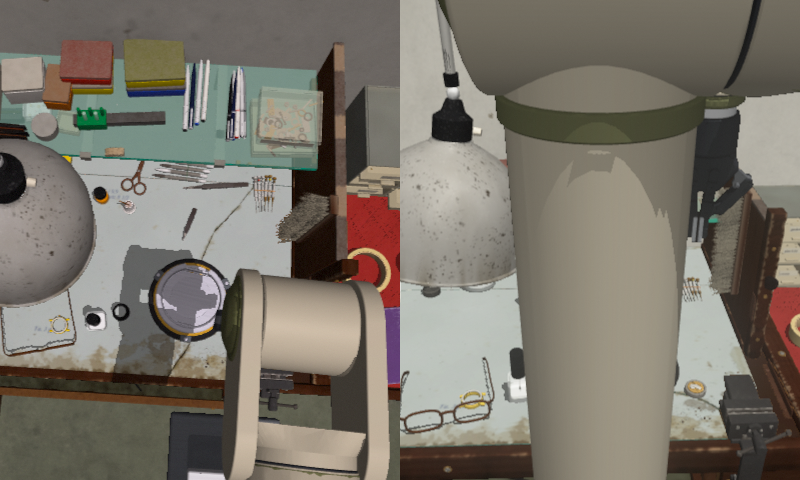

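Checks before moving: my joint-length fit puts the wrist fork about ±80 mm around the TCP line and about 245 mm above it. It therefore clears the brush (y<10), the lamp (y>327) and the shelf (x>700). I'll go to r=92 outside the notch and descend.

>>> move_arm([
  [[-25, -40, 0, 0, -1], [-50, -80, 0, 0, -1], [-70, -120, 0, 0, -1], [-84, -145, 0, 0, -1], [-84, -150, 10, 0, -1], [-84, -150, 50, 0, -1], [-84, -150, 90, 0, -1], [-84, -150, 125, 0, -1], [-84, -150, 155, 0, -1], [-84, -150, 180, 0, -1], [-84, -150, 200, 0, -1], [-84, -150, 200, 0, -1]],
])

```text
time_s: 3.4
eef_pos: [562.0, 149.8, 98.1]
ee_rot: [-0.001, -0.637, 0.771, 0.001]
force: [-0.4, 0.8, 0.5]
grip_width: -0.002
```

Run:
```python
from h import *
st()
for p in [rn(92,0,37),rn(85,0,37),rn(72,0,37)]: print(np.round(p),rel(p))
a=cam('top')['color'];b=cam('side')['color']
cv2.imwrite('pics/p3.png',np.hstack([cv2.resize(a[120:360,260:460],(400,480)),cv2.resize(b[180:420,250:450],(400,480))]))
```

```text
t 3.4 pos [562.  149.8  98.1] r,t 91.8 -4.7 yawx -100.8 F [-0.4  0.8  0.5] Fn -0.6 Ft 0.7 g -0.0 j [ 0.06  0.58  1.49 -0.    1.08  1.82]
[563. 154.  37.] [-4.8 -0.4 61.1]
[556. 156.  37.] [-4.8  6.6 61.1]
[543. 158.  37.] [-4.7 19.6 61.2]
```

View pics/p3.png

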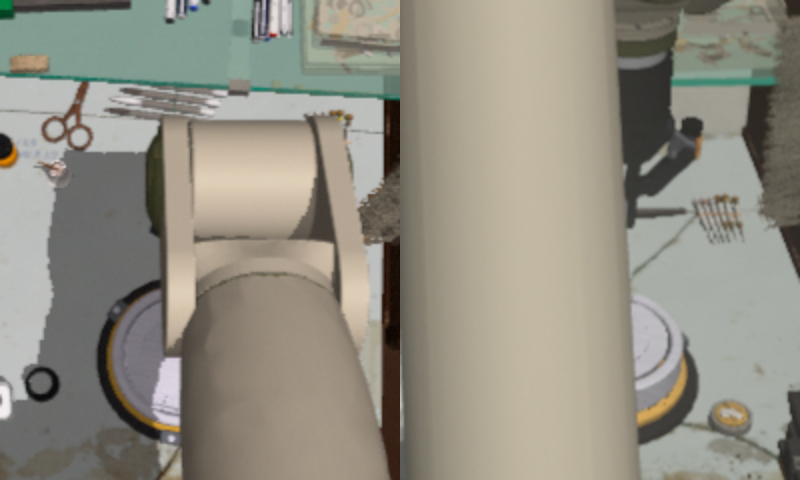

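Clear of the brush, lamp and shelf. The arm hides the notch from both cameras, so I'll work by feel from here. Descending.

>>> move_arm([
  [[-5, 0, 20, 0, -1], [-5, 0, 40, 0, -1], [-5, 0, 53, 0, -1], [-5, 0, 61, 0, -1], [-5, 0, 61, 0, -1], [-5, 3, 61, 0, -1], [-5, 6, 61, 0, -1], [-5, 8, 61, 0, -1], [-5, 10, 61, 0, -1], [-5, 10, 61, 0, -1]],
])

```text
time_s: 4.75
eef_pos: [554.3, 157.1, 39.1]
ee_rot: [0.0, -0.637, 0.77, -0.0]
force: [-0.2, 0.5, -0.1]
grip_width: 0.005
```

```bash
python3 -c "from h import *; st()"
```

```text
t 4.75 pos [554.3 157.1  39.1] r,t 82.9 1.1 yawx -100.8 F [-0.2  0.5 -0.1] Fn -0.3 Ft 0.4 g 0.01 j [0.07 0.65 1.55 0.   0.94 1.83]
```

>>> move_arm([
  [[0, 1.5, 1, 0, -1], [0, 3, 2, 0, -1], [0, 4.5, 2, 0, -1], [0, 6, 2, 0, -1], [0, 7, 2, 0, -1], [0, 8, 2, 0, -1], [0, 9, 2, 0, -1], [0, 10, 2, 0, -1], [0, 10, 2, 0, -1]],
])

```text
time_s: 5.88
eef_pos: [544.4, 159.0, 37.1]
ee_rot: [0.0, -0.637, 0.77, -0.0]
force: [-0.6, 0.6, -0.2]
grip_width: -0.0
```

```bash
python3 -c "from h import *; st()"
```

```text
t 5.88 pos [544.4 159.   37.1] r,t 72.8 1.1 yawx -100.8 F [-0.6  0.6 -0.2] Fn -0.7 Ft 0.5 g -0.0 j [0.08 0.64 1.58 0.   0.93 1.84]
```

At r=72.8 the tip face is at about 62 mm, inside the 68 mm wall, with no contact. That puts it in the notch. Pressing on in small steps.

>>> move_arm([
  [[0, 1, 0, 0, -1], [0, 2, 0, 0, -1], [0, 3, 0, 0, -1], [0, 4, 0, 0, -1], [0, 5, 0, 0, -1], [0, 5.5, 0, 0, -1], [0, 6, 0, 0, -1], [0, 6, 0, 0, -1]],
])

```text
time_s: 6.88
eef_pos: [538.8, 160.1, 37.2]
ee_rot: [0.0, -0.637, 0.771, -0.0]
force: [3.4, 0.1, -0.3]
grip_width: 0.003
```

```bash
python3 -c "from h import *; st()"
```

```text
t 6.88 pos [538.8 160.1  37.2] r,t 67.2 1.2 yawx -100.8 F [ 3.4  0.1 -0.3] Fn 3.4 Ft 0.8 g 0.0 j [ 0.08  0.63  1.6  -0.    0.92  1.84]
```

The force is about 3.5 N, so the catch is roughly half pressed. Going about 2 mm further.

>>> move_arm([
  [[0, 0.5, 0, 0, -1], [0, 1, 0, 0, -1], [0, 1.5, 0, 0, -1], [0, 2, 0, 0, -1], [0, 2, 0, 0, -1], [0, 2, 0, 0, -1]],
])

```text
time_s: 7.62
eef_pos: [536.9, 160.5, 37.2]
ee_rot: [0.001, -0.637, 0.771, -0.0]
force: [3.1, -0.5, -0.9]
grip_width: -0.004
```

```bash
python3 -c "from h import *; st()"
```

```text
t 7.62 pos [536.9 160.5  37.2] r,t 65.2 1.2 yawx -100.8 F [ 3.1 -0.5 -0.9] Fn 3.1 Ft 0.0 g -0.0 j [ 0.08  0.62  1.6  -0.    0.91  1.84]
```

>>> move_arm([
  [[0, 0.5, 0, 0, -1], [0, 1, 0, 0, -1], [0, 1, 0, 0, -1], [0, 1, 0, 0, -1]],
])

```text
time_s: 8.12
eef_pos: [535.9, 160.6, 37.2]
ee_rot: [0.0, -0.637, 0.771, -0.0]
force: [3.8, -1.5, -0.0]
grip_width: -0.001
```

Run:
```python
from h import *
st()
a=cam('top')['color'];b=cam('side')['color']
st()
cv2.imwrite('pics/p4.png',np.hstack([cv2.resize(a[200:360,270:400],(400,480)),cv2.resize(b[270:420,310:435],(400,480))]))
```

```text
t 8.12 pos [535.9 160.6  37.2] r,t 64.2 1.2 yawx -100.8 F [ 3.8 -1.5 -0. ] Fn 4.0 Ft -0.8 g -0.0 j [ 0.08  0.62  1.6  -0.    0.91  1.84]
t 8.22 pos [536.  160.6  37.3] r,t 64.2 1.2 yawx -100.8 F [ 3.2 -0.4  0.1] Fn 3.2 Ft 0.2 g -0.0 j [ 0.08  0.62  1.6  -0.    0.91  1.84]
```

View pics/p4.png

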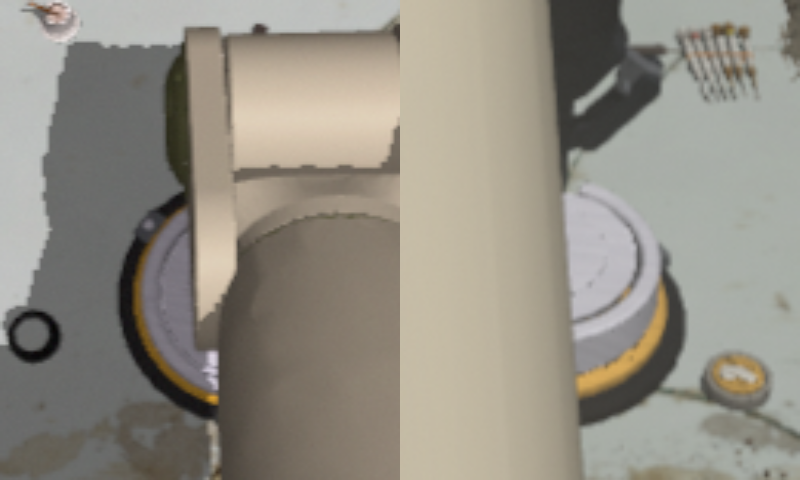

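The cover is still flush and the force is about 3.5 N, so it isn't pressed home yet. Continuing in half-millimetre steps.

>>> move_arm([
  [[0, 0.5, 0, 0, -1], [0, 1, 0, 0, -1], [0, 1, 0, 0, -1], [0, 1.5, 0, 0, -1], [0, 1.5, 0, 0, -1]],
])

```text
time_s: 8.85
eef_pos: [534.5, 160.9, 37.3]
ee_rot: [0.001, -0.637, 0.771, -0.0]
force: [4.7, -1.9, -0.8]
grip_width: 0.002
```

Run:
```python
from h import *
st();im=cam('side')['color'];r=cv2.imread('pics/side0.png');cv2.imwrite('pics/s5.png',im)
d=cv2.absdiff(im,cv2.imread('pics/s4.png') if 0 else im)
st()
```

```text
t 8.85 pos [534.5 160.9  37.3] r,t 62.7 1.2 yawx -100.8 F [ 4.7 -1.9 -0.8] Fn 5.0 Ft -1.0 g 0.0 j [ 0.08  0.62  1.61 -0.    0.91  1.84]
t 8.9 pos [534.5 160.9  37.3] r,t 62.8 1.2 yawx -100.8 F [ 5.4 -1.1 -0.3] Fn 5.5 Ft -0.1 g 0.0 j [ 0.08  0.62  1.61 -0.    0.91  1.84]
```

Run:
```python
from h import *
a=cv2.imread('pics/side0.png').astype(int);b=cv2.imread('pics/s5.png').astype(int)
for y in range(310,375,5): print(y,np.abs(a-b).mean(2)[y:y+5,364:400:4].mean(0).round().astype(int))
```

```text
310 [79 79 68 51 12 15 15 15 16]
315 [10 75 43 21 15 15 16 15 15]
320 [69 49 52 51 23 15 15 15 15]
325 [58 45 49 55 55 16 15 16 15]
330 [38 47 49 44 50 14 16 16 16]
335 [37 37 38 47 55 39 16 16 16]
340 [35 36 39 35 44 43 17 16 16]
345 [37 38 38 34 34 15 18 14 16]
350 [38 41 37 34 27 10 18  9 16]
355 [32 38 39 32 35 14 17  9 15]
360 [43 36 36 36 24 18 15 12  9]
365 [33 33 29 31 18 15 13 13  9]
370 [ 7 18 18 17 15 13 23 33 15]
```

Run:
```python
import cv2
b=cv2.imread('pics/s5.png');cv2.imwrite('pics/s5c.png',cv2.resize(b[240:420,300:450],(500,600)))
```

```text
(no output)
```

View pics/s5c.png

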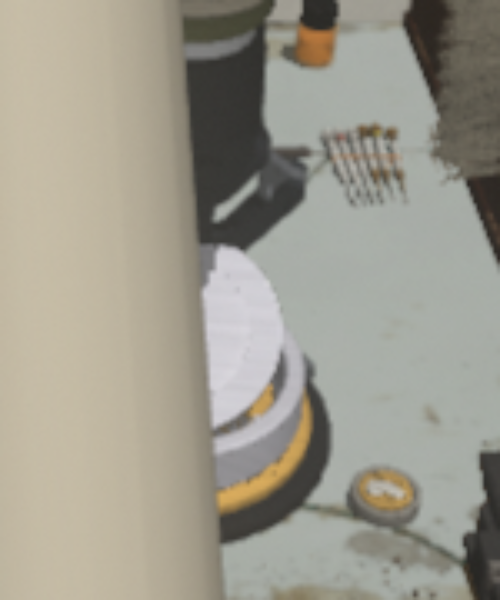

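The cover has sprung up, with the movement visible under it. I'll back straight out, then raise the hand.

>>> move_arm([
  [[0, -3, 0, 0, -1], [0, -6, 0, 0, -1], [0, -10, 0, 0, -1], [0, -15, 0, 0, -1], [0, -20, 0, 0, -1], [0, -25, 0, 0, -1], [0, -30, 0, 0, -1], [0, -31, 0, 0, -1], [0, -31, -20, 0, -1], [0, -31, -50, 0, -1], [0, -31, -80, 0, -1], [0, -31, -80, 0, -1]],
])

```text
time_s: 10.4
eef_pos: [565.8, 155.2, 119.5]
ee_rot: [0.002, -0.637, 0.77, -0.002]
force: [-0.0, 0.2, -0.1]
grip_width: -0.007
```

Run:
```python
from h import *
st()
b=cam('side')['color'];cv2.imwrite('pics/s6c.png',cv2.resize(b[240:420,300:450],(500,600)))
for r in (40,10,-30,-62): print(r,rel(rn(r,0,120)))
```

```text
t 10.4 pos [565.8 155.2 119.5] r,t 94.6 1.4 yawx -100.8 F [-0.   0.2 -0.1] Fn -0.1 Ft 0.2 g -0.01 j [0.07 0.56 1.46 0.   1.12 1.83]
40 [ 1.3 53.8 -2.3]
10 [ 1.4 83.8 -2.4]
-30 [  1.5 123.8  -2.5]
-62 [  1.7 155.8  -2.6]
```

View pics/s6c.png

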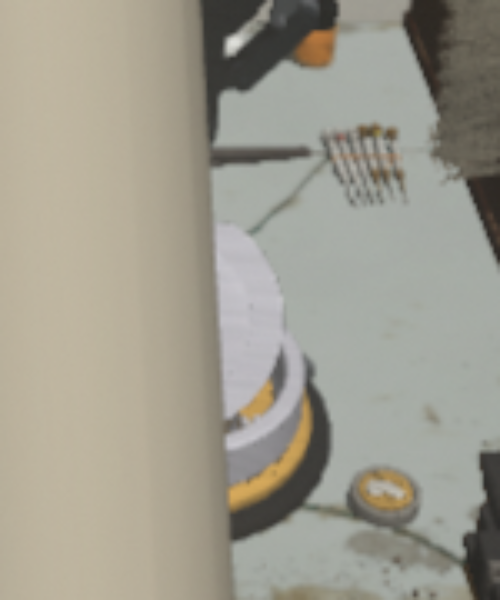

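Cover released, hand clear, forces zero. Now pushing it over with the tip 64 mm above the hinge; contact is expected near r=8.

>>> move_arm([
  [[1, 15, 0, 0, -1], [1, 35, 0, 0, -1], [1, 55, 0, 0, -1], [1, 68, 0, 0, -1], [1, 76, 0, 0, -1], [1, 82, 0, 0, -1], [1, 88, 0, 0, -1], [1, 94, 0, 0, -1], [1, 100, 0, 0, -1], [1, 106, 0, 0, -1], [1, 112, 0, 0, -1], [1, 118, 0, 0, -1]],
])

```text
time_s: 11.95
eef_pos: [448.5, 176.3, 117.5]
ee_rot: [0.001, -0.637, 0.77, -0.001]
force: [0.9, -1.2, 0.2]
grip_width: -0.0
```

```bash
python3 -c "from h import *; st()"
```

```text
t 11.95 pos [448.5 176.3 117.5] r,t -24.7 0.5 yawx -100.8 F [ 0.9 -1.2  0.2] Fn 1.1 Ft -1.0 g -0.0 j [ 0.13  0.36  1.78 -0.    1.    1.89]
```

Contact is about 1 N, as expected. Continuing to near the stop.

>>> move_arm([
  [[0, 5, -1, 0, -1], [0, 10, -2, 0, -1], [0, 15, -2, 0, -1], [0, 20, -2, 0, -1], [0, 25, -2, 0, -1], [0, 29, -2, 0, -1], [0, 32, -2, 0, -1], [0, 34, -2, 0, -1], [0, 35, -2, 0, -1], [0, 35, -2, 0, -1]],
])

```text
time_s: 13.2
eef_pos: [414.1, 182.9, 119.4]
ee_rot: [0.001, -0.637, 0.77, -0.001]
force: [0.1, -0.7, 0.4]
grip_width: 0.0
```

Run:
```python
from h import *
st();cv2.imwrite('pics/s7.png',cam('side')['color']);cv2.imwrite('pics/t7.png',cam('top')['color'])
```

```text
t 13.2 pos [414.1 182.9 119.4] r,t -59.7 0.6 yawx -100.8 F [ 0.1 -0.7  0.4] Fn 0.2 Ft -0.7 g 0.0 j [ 0.16  0.3   1.87 -0.    0.98  1.92]
```

>>> move_arm([
  [[0, 1, 0, 0, -1], [0, 2, 0, 0, -1], [0, 3, 0, 0, -1], [0, 4, 0, 0, -1], [0, 4, 0, 0, -1], [0, 4, 0, 0, -1]],
])

```text
time_s: 14.05
eef_pos: [412.3, 183.3, 119.7]
ee_rot: [0.003, -0.637, 0.771, -0.003]
force: [12.8, -2.8, -7.7]
grip_width: 0.001
```

```bash
python3 -c "from h import *; st()"
```

```text
t 14.05 pos [412.3 183.3 119.7] r,t -61.5 0.7 yawx -100.8 F [12.8 -2.8 -7.7] Fn 13.1 Ft -0.4 g 0.0 j [ 0.16  0.29  1.87 -0.    0.97  1.92]
```

That's the firm stop: 13 N at r=-61.5, against about -64 predicted. Backing off, then lifting clear.

>>> move_arm([
  [[0, -3, 0, 0, -1], [0, -10, 0, 0, -1], [0, -25, 0, 0, -1], [0, -50, 0, 0, -1], [0, -75, 0, 0, -1], [0, -80, -20, 0, -1], [0, -80, -60, 0, -1], [0, -80, -110, 0, -1], [0, -80, -160, 0, -1], [0, -80, -200, 0, -1], [0, -80, -200, 0, -1]],
])

```text
time_s: 15.42
eef_pos: [490.6, 168.2, 323.1]
ee_rot: [0.005, -0.637, 0.771, -0.004]
force: [-0.4, -0.0, -0.6]
grip_width: -0.0
```

Run:
```python
from h import *
st()
print('to side',rel((360,-130,318)))
```

```text
t 15.43 pos [490.6 168.2 323.1] r,t 18.2 0.3 yawx -100.8 F [-0.4 -0.  -0.6] Fn -0.4 Ft -0.1 g -0.0 j [ 0.1   0.25  1.37 -0.    1.51  1.86]
to side [317.4  72.3   3.1]
```

>>> move_arm([
  [[30, 20, 0, 0, -1], [75, 40, 0, 0, -1], [125, 60, 0, 0, -1], [175, 72, 0, 0, -1], [225, 72, 0, 0, -1], [275, 72, 0, 0, -1], [317, 72, 0, 0, -1], [317, 72, 0, 0, -1]],
])

```text
time_s: 16.42
eef_pos: [359.9, -131.7, 320.0]
ee_rot: [0.005, -0.636, 0.772, -0.003]
force: [0.1, 0.6, -0.9]
grip_width: -0.001
```

Run:
```python
from h import *
st()
a=cam('top');b=cam('side');A=a['color'].copy();B=b['color'].copy()
for ang,col in ((1.9,(0,0,255)),(1.7,(0,255,0))):
  for c,I in((a,A),(b,B)):
    for t in(-20,20):
        u=proj(c,rn(-54+102*np.cos(ang),t,47+102*np.sin(ang)));cv2.circle(I,tuple(np.round(u).astype(int).tolist()),1,col,-1)
cv2.imwrite('pics/end.png',np.hstack([cv2.resize(A[160:360,235:405],(408,480)),cv2.resize(B[240:420,220:400],(390,480))[:,:]]))
```

```text
t 16.43 pos [ 359.9 -131.7  320. ] r,t -55.1 -318.6 yawx -101.1 F [ 0.1  0.6 -0.9] Fn 0.0 Ft 0.7 g -0.0 j [-0.66 -0.07  1.72  0.01  1.48  1.1 ]
```

View pics/end.png

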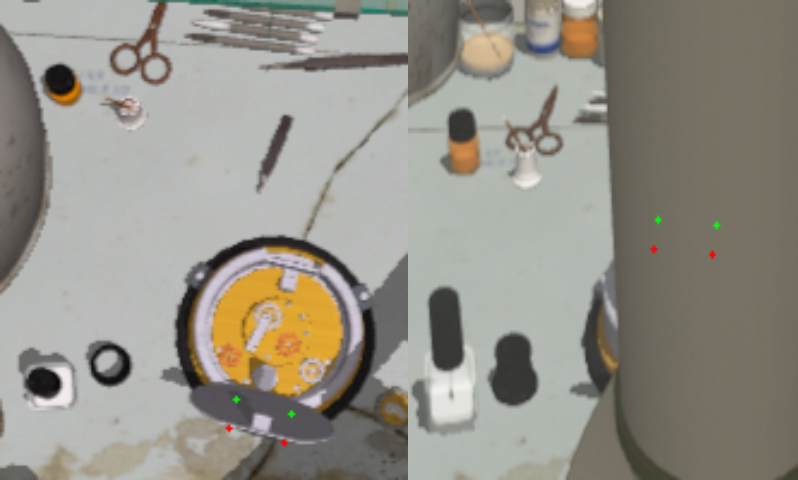

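The top view shows the cover past upright, with its free edge on the red marks predicted for 1.9 rad. The movement is exposed and untouched, and the loupe, bottle, vial, oil cup and tweezers are where they were. Handing in.

```bash
python3 -c "
from h import *
print(ctrl.finish_job()); st()"
```

```text
the job is handed in; nothing more can be done
None
the job is handed in; nothing more can be done
```

The clock is open: the catch released, and the cover is pushed right back to its stop. I handed the job in at about 16.5 s of the 72 s allowed, with the arm clear.

- **Notch:** I found it in the top image at about -10.6° from straight ahead. I confirmed it by touch only by driving straight in: the shut fingertip passed the wall line with no contact. I did not feel along the rim.
- **Catch:** I pressed it in small steps, and the cover sprang up at about 5 N. I then backed straight out, and the side view showed the cover standing open.
- **Cover:** It took about 1 N to push over. At the end the tip met a firm stop at 13 N, within about 3 mm of where I predicted. The tip was over 100 mm above the bench whenever it was over the movement, whose parts reach 38 mm.

**Last checks:** In the final top view the cover's free edge lies on the marks for 1.9 rad, within a few enlarged pixels (reading about 1.87 to 1.9). The loupe, bottle, vial, oil cup and tweezers look unmoved by eye, and the tool forces were back to about zero. The arm hid the clock from the side camera at the end, so that view could not confirm the cover's angle.

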